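Post a small carton through the spring flap of the stock drop hopper

TASK

Post the small brown carton into the drop hopper: push the flap's upright plate away from the robot with one finger to hold the self-closing flap open, and while it is held open push the carton along its lane with the other finger so that it drops through. Only push: do not pinch, squeeze or lift the carton, and leave the tape roll, the white carton and the jar where they stand. Finish with the fingers withdrawn, the carton lying inside the hopper and the flap shut again.

Things in the scene. Friction and masses are not known exactly. Their poses are not given: they have to be found in the camera images.
- hopper: Fixed grey sheet-steel drop hopper, 352 x 182 mm, flat deck 190 mm above the table. Origin at table height, straight below lane_end. +x = pushing direction, away from the robot (turned up to 0.3 rad either way), +y = left. Deck: x -182 to 0, y -60 to 110 mm; side walls rise 4 mm above it. Below the opening is the bin, floor 8 mm above the table, far side open above a 45 mm lip.
- lane_end (a point): End of the carton's lane: point on the deck's top (hopper x = 0, y = 0, 190 mm up) where the lane's centre line meets the near edge of the opening. The lane runs along hopper x on the deck between two rails 10 mm high, 4 mm thick, with inner faces at y = -38 and +38 mm.
- opening (a point): Centre of the opening in the hopper's top, at deck height. The opening covers hopper x 0 to 120 mm, y -60 to 110 mm and is closed by the flap, which lies 15 mm below the deck. Beyond it (x 120 to 170 mm) is a far rim at deck height.
- flap (a joint): Aluminium flap, 110 x 160 x 3 mm, hinged along hopper y under the near edge of the opening, 15 mm below the deck. 0 = shut and level; grows as its far end swings down, stop 1.35 rad. A spring drives it shut (0.24 N m at 0, 0.35 at 1.35); it bears the carton without opening. Tipping its upright push plate forward (+x) opens it by the same angle.
- push_plate (a point): On the near face, mid-width (hopper y 72 mm), of the flap's push plate: 3 mm thick, 40 mm wide (y 52 to 92 mm, left of the lane), from the hinge to 65 mm above the deck when shut. Point 40 mm above the deck when shut, 55 mm from the hinge; moves with the flap. A fingertip 20 mm above the deck pushing it 30 mm opens 0.7 rad, 55 mm 1.0 rad, under 10 N.
- carton: Loose small brown cardboard carton, 60 mm by 60 mm by 45 mm high, 70 to 140 g, closed, with a pale tape strip over its top. It stands on the deck in the lane between the rails, its near face 105 to 145 mm before the opening's near edge. Origin: centre of its underside; z up; x roughly along the lane.
- tape_roll: Bystander: roll of brown packing tape lying flat on the table left of the hopper, 96 mm outer diameter, 48 mm high. Origin: centre of its underside.
- white_carton: Bystander: upright plain white carton on the table right of the hopper, 70 mm by 50 mm by 120 mm high. Origin: centre of its underside.
- jar: Bystander: white jar with a grey cap on the table right of the hopper, 60 mm diameter, 90 mm high. Origin: centre of its underside.
Things that resemble listed ones, but are neither listed nor needed, are in the scene too. Leave any blue look-alike of the carton alone.

How it is judged:
On the way, in this order (a step that is already met when the one before it is completed fails the run):
1. a finger holds the flap open at least 0.4 rad while the carton is still up on the deck (value of joint flap above 0.4 rad and contact force between the fingers and flap above 0.3 N and height (world z) of carton above 0.175 m), for 0.05 s.
2. the carton drops below the opening while the flap is still open (value of joint flap above 0.4 rad and x of carton in the frame of hopper between -0.18 and 0.17 m and y of carton in the frame of hopper between -0.065 and 0.115 m and height (world z) of carton below 0.1 m), for 0.02 s.
At the end, for the whole second after the job is handed in: the carton lies at rest inside the hopper (its origin within the hopper's walls and lower than 100 mm above the table) and the flap is shut again (under 0.08 rad) (x of carton in the frame of hopper between -0.18 and 0.17 m and y of carton in the frame of hopper between -0.065 and 0.115 m and height (world z) of carton below 0.1 m and value of joint flap below 0.08 rad and linear speed of carton below 0.02 m/s); the robot touches nothing.
It fails at once if the carton is lifted (its underside's centre more than 20 mm above the deck) (height (world z) of carton above 0.21 m).
It fails at once if the carton is pinched or pressed with more than 20 N (contact force between the fingers and carton above 20 N).
It fails at once if the tape roll is moved more than 30 mm or tipped over (distance of tape_roll from where it was at the start of the episode above 0.03 m or angle between tape_roll's own z axis and vertical above 0.5 rad).
It fails at once if the white carton is moved more than 30 mm or tipped over (distance of white_carton from where it was at the start of the episode above 0.03 m or angle between white_carton's own z axis and vertical above 0.5 rad).
It fails at once if the jar is moved more than 30 mm or tipped over (distance of jar from where it was at the start of the episode above 0.03 m or angle between jar's own z axis and vertical above 0.5 rad).
It also fails if it takes over 35 s, if anything falls off the work surface, if the arm or the gripper's body presses on something with over 40 N, if the wrist force passes 120 N, or if a joint passes its speed limit or range.

ROBOT

A 7-joint arm with a two-finger parallel gripper is mounted at the origin on the work surface. World frame = base frame: x ahead of the robot, y to its left, z up, the work surface at z = 0. Lengths are in m, angles in rad, forces in N, time in s.
With the tool pointing down it reaches from about 0.425 to 0.975 m from the base axis. Payload 16.7 kg.
Tool frame: the origin (TCP) lies midway between the tips of the shut fingers; the grasp point (between the pads) lies 19 mm behind it; z points along the fingers, x is the direction in which the jaws open and shut, and the axes are right-handed (so a half turn about z gives the same grasp; the last joint's range is limited). The gripper opens to 85 mm and grips with 20 to 120 N. Pads are 22 mm wide; open, the fingers measure 114 mm over their backs; the gripper's body (76 mm by 85 mm) begins 54 mm behind the grasp point. The pads swing forward as they close: fully open they stand 13 mm farther back than shut.
Start: joints at [-1.421, 0.426, 0.074, 1.606, -0.034, 1.111, -0.067], TCP at [0.199, 0.645, 0.231] pointing down, gripper open.
Joint ranges: [-2.85, 2.85], [-0.5, 2.14], [-1.23, 1.37], [0.21, 2.46], [-1.02, 4.16], [0.16, 2.05], [-2.73, 2.73]. Speed limits (rad/s): [1.89, 1.89, 2.39, 2.39, 3.01, 3.01, 3.01].

INTERFACE

Orientations are given as a unit quaternion [w, x, y, z].
In Python, from station import telemetry, vision, env, boxes_of, mark_of gives the robot as it stands.
- The arm moves only by the tool arm_command, never from a script. Its arguments are lists of equal length, an entry for each row: "dp": the shift along the tool's x, y, z in units of 20 mm (1.0 is 20 mm), a list of three; "delta_rot": the turn, a rotation vector about the tool's x, y, z in units of 0.12 rad (1.0 is 0.12 rad), a list of three; "hand": the finger opening in mm, from 0 to 85.4. A call has 1 to 8 rows; each row shifts and turns the commanded pose from where the row before left it, along the tool's axes as they then stand; what a row does not reach is not made up. A row lasts 1/8 s, in which the tool goes at most 62.5 mm and 10.7 degrees, less where a joint would pass 70% of its speed; a pose out of reach is approached as far as the arm can. A call with a number of a shift or a turn outside -1 to 1 is refused whole. A call with a gripper value outside its range is refused whole. The fingers move at their own pace and stop on an object; "grip_force" is the grip in N (left out, the last holds). Time passes only in rows, so rows that do not move let the fingers close. It gives the time, the measured TCP pose, the force and the opening at its end, in the units of the state.
- telemetry.sense(): the state, without advancing time (a new reading comes with each control period).
- vision.read_camera(name): name is "side" or "top"; returns (picture, depth): 400x640x3 uint8, red, green, blue; 400x640 float32, m along the optical axis (not along the pixel's ray), 0 where there is no reading.
- vision.camera_info(name): a dict with "mtx" (3x3 intrinsics, pixels), "R" (3x3) and "t" (3): a world point X has camera coordinates R X + t. Camera axes: x right, y down, z forward; pixel columns grow to the right and rows downward; lengths in m; the calibration is good to about 2 mm. A picture is of the moment at which its call begins. camera_info takes no time and is no camera call.
- env.sign_off(): hands the job in, once; it reports no verdict.
Trained networks look in the newest picture that a camera, given by its name, has taken for a name from the list of things; names that differ only in an ending like _2 or _b are one class to them, and where a whole thing is asked for, a point or a joint stands for the part that bears it (a point fixed in the world has none). Each returns a list of dicts, best first, with "p" (0 to 1); they miss things now and then, are a little off and sometimes report something else, mostly with a low value. They report only what shows in the picture. A call takes as long as a camera call. They do not tell look-alikes from the thing itself.
- boxes_of(name, camera): "pixel" ([row, column] in pixels, amid what is visible of it).
- mark_of(name, camera): "pixel" ([row, column] in pixels: a listed point, or the origin of a listed thing).
The state is a dict: "clock": time; "qpos": joint angles; "qvel": joint speeds; "effort": joint torques, N m; "eef_pos": TCP position; "ee_rot": TCP orientation; "ft_force": force on the tool from outside, world axes, zero at the start; "ft_torque": the same for the moment, N m; "width": finger opening in m.
Only numpy, scipy, OpenCV 4.12 (cv2) and the standard library are available. Lean on these libraries where they do the work, as an engineer would, in place of code of your own. Each camera call takes 0.05 s, during which the arm holds its last target.

## Working session

There is one attempt and no reset: what is moved stays moved. The work goes in short steps, Python scripts to look and compute and a tool call to move; the robot and the scene stay as the last step left them, time stands still between calls to the robot, and variables do not carry over. Pictures are saved under pics/ and viewed, and the job is handed in when it is done.

Besides the shell and the picture viewer there is one more tool, called after ">>>" as a command line: name --argument value ..., lists and objects as JSON in quotes. arm_command: Moves the arm, as the interface text tells. Its arguments: {"type":"object","properties":{"dp":{"type":"array","items":{"type":"array","items":{"type":"number"}}},"delta_rot":{"type":"array","items":{"type":"array","items":{"type":"number"}}},"hand":{"type":"array","items":{"type":"number"}},"grip_force":{"type":"number"}},"required":["dp","delta_rot","hand"]}

```bash
mkdir -p pics; ls
cat > h.py <<'E'
import numpy as np, cv2
from station import telemetry, vision, env, boxes_of, mark_of
def unproj(cam,px,z=None,depth=None):
    i=vision.camera_info(cam);K=np.array(i["mtx"]);R=np.array(i["R"]);t=np.array(i["t"])
    r,c=px; d=np.linalg.inv(K)@np.array([c,r,1.0])
    if depth is not None: return R.T@(d*depth-t)
    C=-R.T@t; D=R.T@d
    return C+D*(z-C[2])/D[2]
def proj(cam,X):
    i=vision.camera_info(cam);p=np.array(i["mtx"])@(np.array(i["R"])@np.array(X)+np.array(i["t"]));return [p[1]/p[2],p[0]/p[2]]
def save(n,im): cv2.imwrite('pics/'+n,im[:,:,::-1])
E
python3 - <<'E'
from h import *
for c in ("side","top"):
    im,d=vision.read_camera(c); save(c+'0.png',im); np.save(c+'0.npy',d)
    for n in ("carton","lane_end","opening","push_plate"):
        print(c,n,[(np.round(m["pixel"],1).tolist(),round(m["p"],2)) for m in mark_of(n,c)])
    for n in ("carton","hopper","flap"):
        print(c,'box',n,[(np.round(m["pixel"],1).tolist(),round(m["p"],2)) for m in boxes_of(n,c)])
    i=vision.camera_info(c); print(-np.array(i["R"]).T@i["t"])
print(telemetry.sense())
E
```

```text
pics
side carton [([235.5, 334.5], 0.87), ([330.7, 245.3], 0.87), ([264.2, 239.0], 0.69)]
side lane_end [([234.9, 391.5], 0.88)]
side opening [([218.9, 417.7], 0.55), ([235.5, 335.2], 0.39)]
side push_plate [([191.0, 385.5], 0.93)]
side box carton [([231.9, 336.2], 0.83), ([260.4, 239.0], 0.69), ([324.2, 242.8], 0.58), ([369.1, 448.0], 0.53)]
side box hopper [([252.2, 384.3], 0.59)]
side box flap [([226.9, 415.0], 0.75)]
[ 0.39482639 -0.48723808  0.8178002 ]
top carton [([202.7, 376.5], 0.96), ([286.3, 384.4], 0.84), ([280.3, 328.8], 0.79)]
top lane_end [([164.9, 383.2], 0.55)]
top opening [([136.6, 376.4], 0.9)]
top push_plate [([152.2, 355.1], 0.73), ([202.7, 373.0], 0.71)]
top box carton [([280.0, 327.1], 0.95), ([201.8, 378.0], 0.91), ([286.0, 386.7], 0.57)]
top box hopper []
top box flap [([138.6, 375.9], 0.7), ([166.2, 371.1], 0.59)]
[0.38981249 0.03936664 1.0628872 ]
{'clock': 0.8, 'qpos': array([-1.42148702,  0.42611085,  0.07387582,  1.60598453, -0.0341019 ,
        1.11081464, -0.06706921]), 'qvel': array([-0.00031076, -0.00222874, -0.00086529, -0.00025905, -0.00037801,
        0.0012673 , -0.00118388]), 'effort': array([ 9.08561810e-05, -9.49468231e+01,  3.75676185e+00, -4.63865805e+01,
        1.90024276e-02,  2.28407647e-03, -1.28554865e-05]), 'eef_pos': array([0.19870087, 0.64505601, 0.23130066]), 'ee_rot': array([ 2.82673909e-06,  8.04483571e-01,  5.93974901e-01, -3.66350493e-05]), 'ft_force': array([-0.14057144, -0.39682027,  0.02995938]), 'ft_torque': array([ 0.02301012, -0.05301119,  0.01940703]), 'width': 0.08541589602507488}
```

View pics/side0.png

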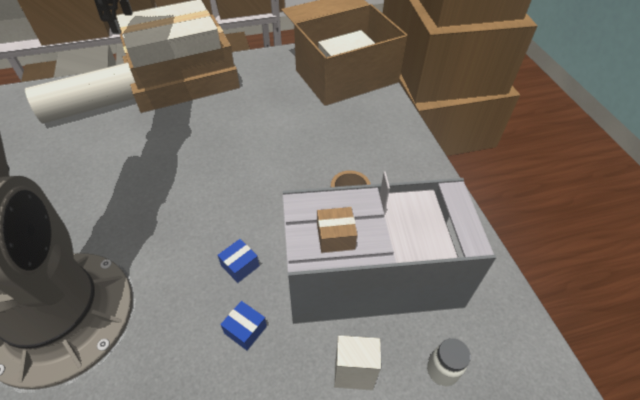

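View pics/top0.png

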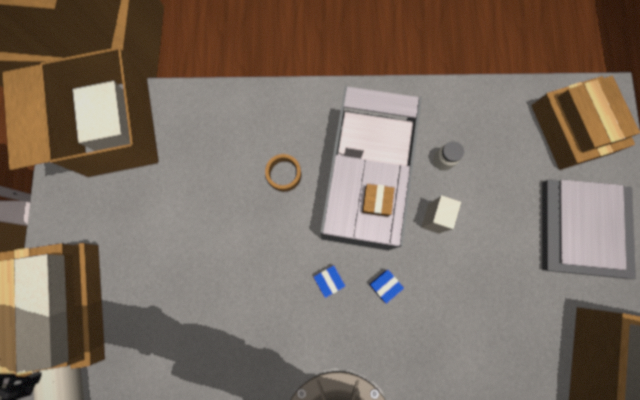

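Run:
```python
import cv2
a=cv2.imread('pics/top0.png')[90:260,290:470]; cv2.imwrite('pics/topc.png',cv2.resize(a,None,fx=3.5,fy=3.5,interpolation=2))
a=cv2.imread('pics/side0.png')[150:340,270:500]; cv2.imwrite('pics/sidec.png',cv2.resize(a,None,fx=3.1,fy=3.1,interpolation=2))
```

```text
(no output)
```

View pics/topc.png

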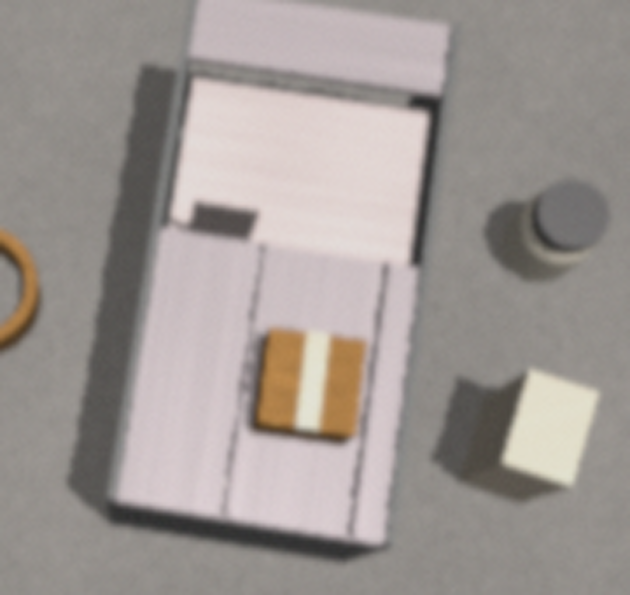

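View pics/sidec.png

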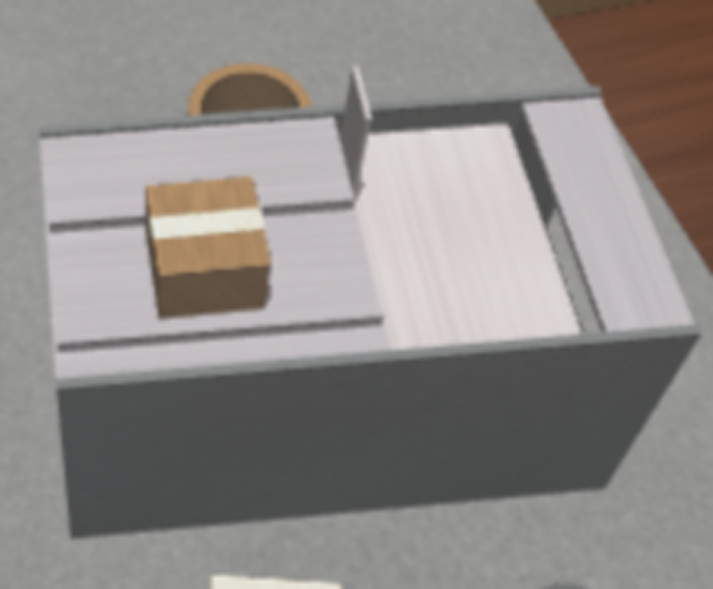

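The carton is the brown box with the pale strip, at top (202,377) and side (235,335), standing in the lane. The look-alikes are the two blue boxes at top (280,328) and (286,385), which I rule out. Next I fit the hopper pose to its known corners.

```bash
cat > fit.py <<'E'
from h import *
from scipy.optimize import least_squares
T=lambda x,y:(90+y/3.5,290+x/3.5)
S=lambda x,y:(150+y/3.1,270+x/3.1)
obs=[("top",(-.182,.116,.194),T(112,503)),("top",(-.182,-.066,.194),T(386,545)),("top",(.170,-.066,.194),T(453,22)),
("top",(0,.040,.2),T(262,246)),("top",(0,-.040,.2),T(386,264)),
("side",(-.182,.116,.194),S(40,133)),("side",(-.182,-.066,.194),S(58,386)),("side",(.170,-.066,.194),S(697,333)),("side",(.170,.116,.194),S(598,90)),
("side",(0,.040,.2),S(352,203)),("side",(0,-.040,.2),S(382,319)),("side",(0,.052,.255),S(370,108)),("side",(0,.092,.255),S(355,68)),
("side",(0,0,.19),(234.9,391.5)),("side",(0,.072,.23),(191,385.5))]
def W(p,q):
    c,s=np.cos(p[2]),np.sin(p[2]); return [p[0]+c*q[0]-s*q[1],p[1]+s*q[0]+c*q[1],q[2]]
def res(p): return np.concatenate([np.array(proj(c,W(p,q)))-o for c,q,o in obs])
if __name__=="__main__":
    r=least_squares(res,[.65,0,0],loss='soft_l1'); print(r.x); print(res(r.x).reshape(-1,2).round(1))
    p=r.x; np.save('hop.npy',p)
    c,s=np.cos(p[2]),np.sin(p[2]); Ri=np.array([[c,s],[-s,c]])
    for cam in("top","side"):
        d=np.load(cam+'0.npy')
        # point cloud of carton top
        i=vision.camera_info(cam);K=np.array(i["mtx"]);R=np.array(i["R"]);t=np.array(i["t"])
        v,u=np.mgrid[:400,:640]; X=(np.stack([(u-K[0,2])/K[0,0],(v-K[1,2])/K[1,1],np.ones_like(u)],-1)*d[...,None]-t)@R
        H=(X[...,:2]-p[:2])@Ri.T
        m=(d>0)&(X[...,2]>.227)&(X[...,2]<.245)&(H[...,0]>-.18)&(H[...,0]<-.02)&(abs(H[...,1])<.045)
        q=H[m]; print(cam,m.sum(),np.percentile(q,[2,50,98],axis=0).round(4),X[m][:,2].mean())
        rct=cv2.minAreaRect((q*1000).astype(np.float32)); print(rct)
        m=(d>0)&(X[...,2]>.21)&(X[...,2]<.27)&(H[...,0]>-.03)&(H[...,0]<.03)&(H[...,1]>.045)&(H[...,1]<.1)
        q=H[m]; print('plate',m.sum(),np.percentile(q,[5,50,95],axis=0).round(4) if m.sum() else '',)
        m=(d>0)&(H[...,0]>-.17)&(H[...,0]<-.01)&(H[...,1]>.05)&(H[...,1]<.1); print('deck z',np.median(X[m][:,2]))
    for q in [(-.15,0,.21),(0,.072,.21)]: print(W(p,q), np.hypot(*W(p,q)[:2]))
E
python3 fit.py
```

```text
[ 0.63585736 -0.10492819 -0.16779407]
[[-1.7 -1.9]
 [-0.1  1.9]
 [ 0.2  2. ]
 [-2.2  1.4]
 [-1.8  1.3]
 [-2.  -0.8]
 [ 1.1 -1. ]
 [ 0.5  1.3]
 [-1.  -0.1]
 [-1.9  1.6]
 [-1.8  1.3]
 [ 3.8 -1.4]
 [-0.3 -1.1]
 [ 0.1 -2.6]
 [-1.7 -1.7]]
top 807 [[-0.1236 -0.025 ]
 [-0.095   0.0042]
 [-0.0653  0.0331]] 0.23564774885935763
((-93.9426040649414, 3.8055553436279297), (60.303611755371094, 60.16546630859375), 1.2000727653503418)
plate 143 [[-0.0001  0.0543]
 [ 0.0008  0.0721]
 [ 0.0026  0.09  ]]
deck z 0.1907566147214737
side 1138 [[-1.234e-01 -2.620e-02]
 [-9.430e-02 -1.000e-04]
 [-6.540e-02  3.240e-02]] 0.234885337553889
((-94.13505554199219, 4.021196365356445), (60.26811981201172, 63.30040740966797), 1.5437744855880737)
plate 182 [[-0.      0.0522]
 [ 0.0005  0.0686]
 [ 0.0027  0.0896]]
deck z 0.19025331596944597
[np.float64(0.48796402068174904), np.float64(-0.07987701492016133), 0.21] 0.4944585149357366
[np.float64(0.6478819187740691), np.float64(-0.033939384705550135), 0.21] 0.6487702694394687
```

Hopper fit: lane_end is at (0.636, -0.105) with yaw -0.168. Depth agrees: deck 0.190, plate face at x≈0, y≈72. The carton measures 60x60, centre (-0.094, 0.004), top 0.235. Its near face is 124 mm before the edge, inside the stated 105–145.

Plan:
- Hold the jaws fully open with the jaw axis oblique.
- Put the +x finger (A) on the plate and the -x finger (B) behind the carton.
- Advance both along the lane, then swing B forward.

First I travel high.

>>> arm_command --dp '[[0, 0, -1], [0, 0, -1], [0, 0, -1], [0, 0, -0.5], [-0.9, 0.83, 0], [-0.9, 0.83, 0], [-0.9, 0.83, 0], [-0.9, 0.83, 0]]' --delta_rot '[[0, 0, 0], [0, 0, 0], [0, 0, 0], [0, 0, 0], [0, 0, 0], [0, 0, 0], [0, 0, 0], [0, 0, 0]]' --hand '[85.4, 85.4, 85.4, 85.4, 85.4, 85.4, 85.4, 85.4]'

```text
clock: 1.8
eef_pos: [0.2414, 0.5558, 0.3017]
ee_rot: [-0.0, 0.804, 0.594, 0.0]
ft_force: [-0.4, 0.2, 0.4]
width: 0.0853
```

>>> arm_command --dp '[[-0.9, 0.83, 0], [-0.9, 0.83, 0], [-0.9, 0.83, 0], [-0.9, 0.83, 0], [-0.9, 0.83, 0], [-0.9, 0.83, 0], [-0.9, 0.83, 0], [-0.9, 0.83, 0]]' --delta_rot '[[0, 0, 0], [0, 0, 0], [0, 0, 0], [0, 0, 0], [0, 0, 0], [0, 0, 0], [0, 0, 0], [0, 0, 0]]' --hand '[85.4, 85.4, 85.4, 85.4, 85.4, 85.4, 85.4, 85.4]'

```text
clock: 2.8
eef_pos: [0.3261, 0.3785, 0.3013]
ee_rot: [-0.0, 0.805, 0.594, -0.0]
ft_force: [-0.3, -0.3, -0.2]
width: 0.0855
```

>>> arm_command --dp '[[-0.9, 0.83, 0], [-0.9, 0.83, 0], [-0.9, 0.83, 0], [-0.9, 0.83, 0], [-0.9, 0.83, 0], [-0.9, 0.83, 0], [-0.9, 0.83, 0], [-0.9, 0.83, 0]]' --delta_rot '[[0, 0, 0], [0, 0, 0], [0, 0, 0], [0, 0, 0], [0, 0, 0], [0, 0, 0], [0, 0, 0], [0, 0, 0]]' --hand '[85.4, 85.4, 85.4, 85.4, 85.4, 85.4, 85.4, 85.4]'

```text
clock: 3.8
eef_pos: [0.4103, 0.2017, 0.3013]
ee_rot: [-0.0, 0.805, 0.594, 0.0]
ft_force: [0.2, -0.0, -0.4]
width: 0.0851
```

>>> arm_command --dp '[[-0.9, 0.83, 0], [-0.9, 0.83, 0], [-0.9, 0.83, 0], [-0.9, 0.83, 0], [-0.9, 0.83, 0], [-0.9, 0.83, 0], [-0.9, 0.83, 0], [-0.9, 0.83, 0]]' --delta_rot '[[0, 0, 0], [0, 0, 0], [0, 0, 0], [0, 0, 0], [0, 0, 0], [0, 0, 0], [0, 0, 0], [0, 0, 0]]' --hand '[85.4, 85.4, 85.4, 85.4, 85.4, 85.4, 85.4, 85.4]'

```text
clock: 4.8
eef_pos: [0.4945, 0.0251, 0.3013]
ee_rot: [-0.0, 0.804, 0.594, 0.0]
ft_force: [0.7, -0.1, -0.3]
width: 0.0857
```

>>> arm_command --dp '[[0, 0, 0], [0, 0, 0], [0, 0, 0], [0, 0, 0], [0, 0, 0], [0, 0, 0], [0, 0, 0], [0, 0, 0]]' --delta_rot '[[0, 0, 1], [0, 0, 1], [0, 0, 1], [0, 0, 1], [0, 0, 1], [0, 0, 1], [0, 0, 0.76], [0, 0, 0]]' --hand '[85.4, 85.4, 85.4, 85.4, 85.4, 85.4, 85.4, 85.4]'

```text
clock: 5.8
eef_pos: [0.4943, 0.0259, 0.3013]
ee_rot: [-0.0, 0.974, 0.229, -0.0]
ft_force: [-0.2, -0.3, -0.4]
width: 0.0851
```

```bash
cat > st.py <<'E'
from h import *
import sys
def state():
    p=np.load('hop.npy'); s=telemetry.sense(); q=s['ee_rot']; e=s['eef_pos']
    w,x,y,z=q; X=np.array([1-2*(y*y+z*z),2*(x*y+w*z)]); al=np.arctan2(X[1],X[0])
    c,sn=np.cos(p[2]),np.sin(p[2]); Ri=np.array([[c,sn],[-sn,c]])
    h=Ri@(e[:2]-p[:2]); a=al-p[2]; u=np.array([np.cos(a),np.sin(a)]); n=np.array([u[1],-u[0]])
    A=h+.0497*u;B=h-.0497*u
    fr=lambda P:P[0]+.0072*abs(u[0])+.011*abs(u[1])
    print('t',round(s['clock'],2),'tcp hop',h.round(4),'z',round(e[2],4),'jaw az',round(np.degrees(a),1),'A',A.round(4),'front',round(fr(A),4),'B',B.round(4),'front',round(fr(B),4),'F hop',(Ri@s['ft_force'][:2]).round(2),s['ft_force'][2].round(2))
    return h,e,a,u,n
def need(hx,hy,az):
    h,e,a,u,n=state(); d=np.array([hx,hy])-h
    print('now-axes units: x %.2f y %.2f ; rot z %.2f'%(d@u/.02,d@n/.02,-(np.radians(az)-a)/.12))
if __name__=="__main__":
    a=[float(v) for v in sys.argv[1:]]
    need(*a) if a else state()
E
python3 st.py -.107 .029 36
```

```text
t 5.8 tcp hop [-0.1614  0.1054] z 0.3013 jaw az 36.0 A [-0.1212  0.1346] front -0.1089 B [-0.2016  0.0762] front -0.1893 F hop [-0.13 -0.32] -0.44
now-axes units: x -0.05 y 4.69 ; rot z 0.00
```

>>> arm_command --dp '[[-0.1, 0.9, 0], [-0.1, 0.9, 0], [0, 0.9, 0], [0, 0.9, 0], [0, 0.9, 0], [0, 0, 0.8], [0, 0, 0.8], [0, 0, 0]]' --delta_rot '[[0, 0, 0], [0, 0, 0], [0, 0, 0], [0, 0, 0], [0, 0, 0], [0, 0, 0], [0, 0, 0], [0, 0, 0]]' --hand '[85.4, 85.4, 85.4, 85.4, 85.4, 85.4, 85.4, 85.4]'

```text
clock: 6.8
eef_pos: [0.5298, -0.0552, 0.2676]
ee_rot: [-0.0, 0.973, 0.229, -0.001]
ft_force: [-0.4, 0.8, 0.6]
width: 0.0856
```

```bash
python3 st.py -.110 .029 36
python3 - <<'E'
from h import *
im,_=vision.read_camera("side"); a=im[120:320,230:500]; save('side1.png',cv2.resize(a,None,fx=2.8,fy=2.8,interpolation=2))
im,_=vision.read_camera("top"); a=im[90:260,290:470]; save('top1.png',cv2.resize(a,None,fx=3,fy=3,interpolation=2))
E
```

```text
t 6.8 tcp hop [-0.1128  0.0313] z 0.2676 jaw az 36.1 A [-0.0727  0.0606] front -0.0604 B [-0.153   0.0021] front -0.1407 F hop [-0.56  0.67] 0.63
now-axes units: x 0.05 y 0.18 ; rot z 0.01
```

View pics/side1.png

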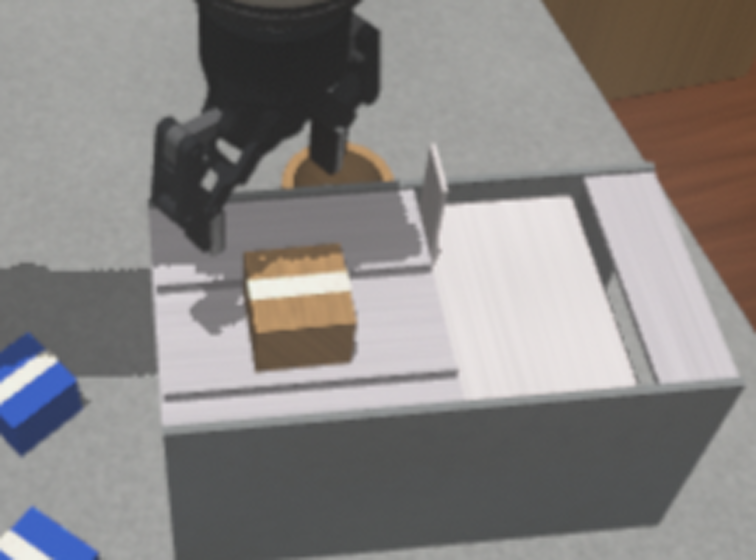

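View pics/top1.png

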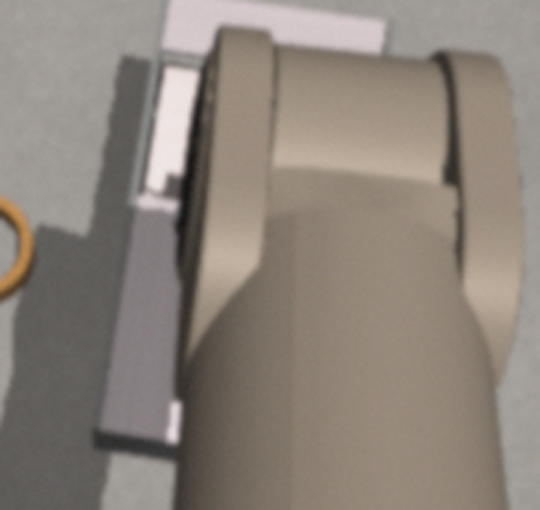

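The side view shows B (tip at crop 215,245) clear behind the carton and A (330,165) beyond the left rail. The top view is hidden by the arm. I descend.

>>> arm_command --dp '[[0, 0, 0.9], [0, 0, 0.9], [0, 0, 0.9], [0, 0, 0.2], [0, 0, 0]]' --delta_rot '[[0, 0, 0], [0, 0, 0], [0, 0, 0], [0, 0, 0], [0, 0, 0]]' --hand '[85.4, 85.4, 85.4, 85.4, 85.4]'

```text
clock: 7.52
eef_pos: [0.5309, -0.056, 0.2111]
ee_rot: [0.0, 0.974, 0.228, -0.0]
ft_force: [0.1, 0.1, -0.2]
width: 0.0856
```

```bash
cat > snap.py <<'E'
from h import *
import sys
im,d=vision.read_camera("side"); a=im[120:320,230:500]; save(sys.argv[1],cv2.resize(a,None,fx=2.8,fy=2.8,interpolation=2)); np.save('d.npy',d); np.save('im.npy',im)
E
python3 st.py; python3 snap.py side2.png
python3 - <<'E'
from h import *
p=np.load('hop.npy');d=np.load('d.npy');im=np.load('im.npy').astype(int)
i=vision.camera_info("side");K=np.array(i["mtx"]);R=np.array(i["R"]);t=np.array(i["t"])
v,u=np.mgrid[:400,:640]; X=(np.stack([(u-K[0,2])/K[0,0],(v-K[1,2])/K[1,1],np.ones_like(u)],-1)*d[...,None]-t)@R
c,s=np.cos(p[2]),np.sin(p[2]);H=(X[...,:2]-p[:2])@np.array([[c,s],[-s,c]]).T
dark=(im.sum(-1)<190)&(d>0)&(X[...,2]>.2)&(X[...,2]<.25)
for n,cx,cy in(("B",-.153,.002),("A",-.073,.061)):
    m=dark&(np.hypot(H[...,0]-cx,H[...,1]-cy)<.03); q=np.c_[H[m],X[m][:,2]]; print(n,m.sum(),np.percentile(q,[1,50,99],axis=0).round(4))
E
```

```text
t 7.53 tcp hop [-0.1117  0.0307] z 0.2111 jaw az 36.0 A [-0.0714  0.0599] front -0.0592 B [-0.1519  0.0015] front -0.1396 F hop [0.1  0.17] -0.18
B 26 [[-0.157  -0.0086  0.2344]
 [-0.1515 -0.0062  0.2429]
 [-0.148   0.0007  0.2495]]
A 75 [[-0.0813  0.0466  0.2276]
 [-0.0752  0.0553  0.2392]
 [-0.0694  0.0636  0.2494]]
```

View pics/side2.png

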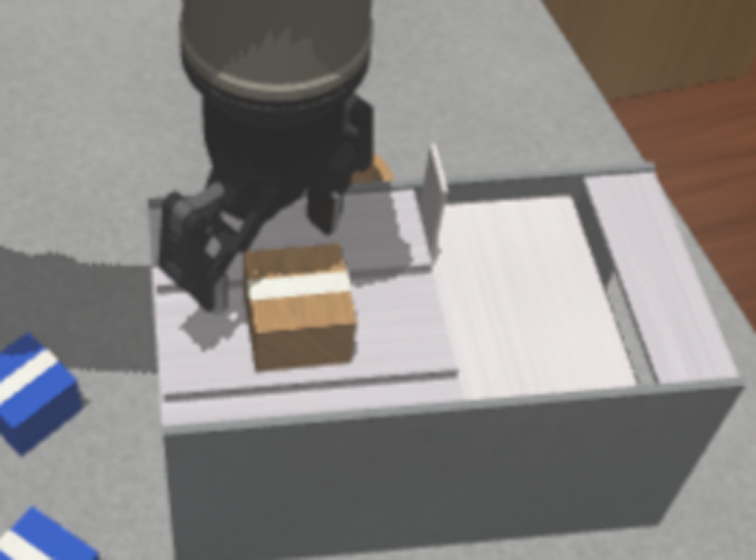

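>>> arm_command --dp '[[0, 0, 0.8], [0.32, 0.24, 0], [0.32, 0.24, 0], [0.32, 0.24, 0], [0.32, 0.24, 0], [0.32, 0.24, 0], [0.32, 0.24, 0], [0, 0, 0]]' --delta_rot '[[0, 0, 0], [0, 0, 0], [0, 0, 0], [0, 0, 0], [0, 0, 0], [0, 0, 0], [0, 0, 0], [0, 0, 0]]' --hand '[85.4, 85.4, 85.4, 85.4, 85.4, 85.4, 85.4, 85.4]'

```text
clock: 8.57
eef_pos: [0.5786, -0.0646, 0.1953]
ee_rot: [0.0, 0.974, 0.228, 0.0]
ft_force: [-3.1, 1.2, 3.4]
width: 0.0855
```

```bash
python3 st.py; python3 snap.py side3.png
```

```text
t 8.57 tcp hop [-0.0632  0.0302] z 0.1953 jaw az 36.0 A [-0.023   0.0594] front -0.0107 B [-0.1034  0.001 ] front -0.0911 F hop [-3.24  0.7 ] 3.38
```

View pics/side3.png

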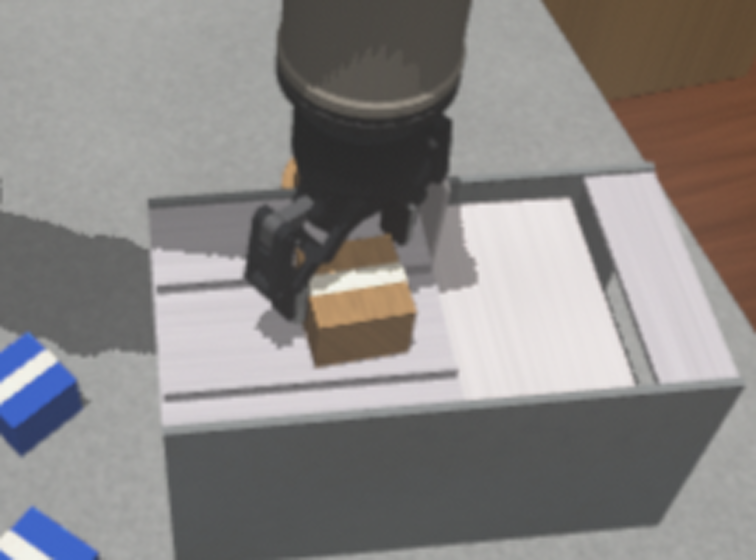

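```bash
cat > cart.py <<'E'
from h import *
p=np.load('hop.npy');d=np.load('d.npy');im=np.load('im.npy').astype(int)
i=vision.camera_info("side");K=np.array(i["mtx"]);R=np.array(i["R"]);t=np.array(i["t"])
v,u=np.mgrid[:400,:640]; X=(np.stack([(u-K[0,2])/K[0,0],(v-K[1,2])/K[1,1],np.ones_like(u)],-1)*d[...,None]-t)@R
c,s=np.cos(p[2]),np.sin(p[2]);H=(X[...,:2]-p[:2])@np.array([[c,s],[-s,c]]).T
br=(im[...,0]-im[...,2]>25)&(d>0)&(abs(H[...,1])<.06)&(H[...,0]>-.18)&(H[...,0]<.15)
q=np.c_[H[br],X[br][:,2]]; print('brown',br.sum(),np.percentile(q,[1,50,99],axis=0).round(4))
if br.sum()>50:
    T=q[q[:,2]>q[:,2].max()-.02]
    A=np.c_[T[:,:2],np.ones(len(T))]; k=np.linalg.lstsq(A,T[:,2],rcond=None)[0]; print('top plane slope',k[:2].round(3)); print(cv2.minAreaRect((T[:,:2]*1000).astype(np.float32)))
fl=(d>0)&(H[...,0]>.04)&(H[...,0]<.1)&(H[...,1]>-.05)&(H[...,1]<.05)&(im.min(-1)>120)
f=np.c_[H[fl],X[fl][:,2]]
if fl.sum()>20: print('flap',fl.sum(),np.percentile(f[:,2],[5,50,95]).round(4),'ang',np.arctan(-np.polyfit(f[:,0],f[:,2],1)[0]).round(3))
E
python3 cart.py
```

```text
brown 1180 [[-0.0891 -0.0271  0.1958]
 [-0.0581 -0.0171  0.2344]
 [-0.0169  0.0353  0.5136]]
top plane slope [-2.32  0.27]
((-16.00568962097168, -20.795682907104492), (1.7984110116958618, 8.774601936340332), 4.854037761688232)
flap 1479 [0.1734 0.1753 0.1772] ang 0.024
```

>>> arm_command --dp '[[0.32, 0.24, 0], [0.32, 0.24, 0], [0.32, 0.24, 0], [0, 0, 0]]' --delta_rot '[[0, 0, 0], [0, 0, 0], [0, 0, 0], [0, 0, 0]]' --hand '[85.4, 85.4, 85.4, 85.4]'

```text
clock: 9.12
eef_pos: [0.6021, -0.0691, 0.1951]
ee_rot: [0.0, 0.974, 0.228, -0.0]
ft_force: [-3.6, 1.0, 1.1]
width: 0.0855
```

```bash
python3 st.py; python3 snap.py side4.png; python3 cart.py
```

```text
t 9.12 tcp hop [-0.0392  0.0297] z 0.1951 jaw az 36.0 A [0.001  0.0589] front 0.0133 B [-0.0794  0.0005] front -0.0671 F hop [-3.74  0.37] 1.11
brown 1210 [[-0.0664 -0.028   0.1957]
 [-0.0333 -0.0176  0.2345]
 [ 0.011   0.037   0.56  ]]
top plane slope [-0.007 -0.129]
((-86.70793151855469, 3.0568809509277344), (45.31786346435547, 184.92510986328125), 88.75874328613281)
flap 1183 [0.1517 0.1593 0.166 ] ang 0.252
```

View pics/side4.png

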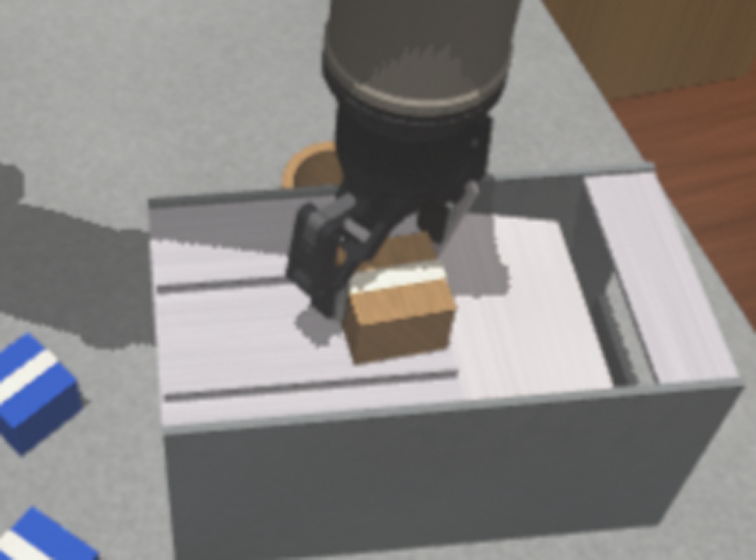

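>>> arm_command --dp '[[0.32, 0.24, 0], [0.32, 0.24, 0], [0.32, 0.24, 0], [0, 0, 0]]' --delta_rot '[[0, 0, 0], [0, 0, 0], [0, 0, 0], [0, 0, 0]]' --hand '[85.4, 85.4, 85.4, 85.4]'

```text
clock: 9.68
eef_pos: [0.6246, -0.0736, 0.1947]
ee_rot: [-0.0, 0.974, 0.228, -0.001]
ft_force: [-6.2, 0.0, 2.1]
width: 0.0855
```

```bash
python3 st.py; python3 snap.py side5.png; python3 cart.py
```

```text
t 9.68 tcp hop [-0.0163  0.029 ] z 0.1947 jaw az 36.0 A [0.0239 0.0582] front 0.0362 B [-0.0565 -0.0002] front -0.0442 F hop [-6.11 -0.98] 2.13
brown 1218 [[-0.0505 -0.0296  0.1952]
 [-0.0107 -0.0172  0.2344]
 [ 0.0333  0.0385  0.5652]]
top plane slope [-0.011 -0.052]
((-63.62180709838867, 26.56739044189453), (86.13817596435547, 194.0088348388672), 82.9725570678711)
flap 537 [0.108  0.1271 0.143 ] ang 0.681
```

View pics/side5.png

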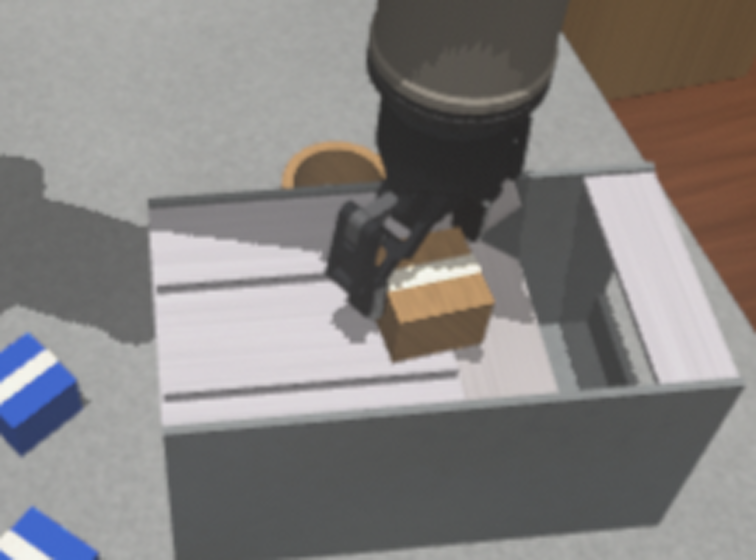

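Flap ≈0.68 rad with the carton still on the deck (step 1). Now I advance and swing B forward.

>>> arm_command --dp '[[0.18, 0.13, 0], [0.18, 0.14, 0], [0.17, 0.15, 0], [0.16, 0.17, 0], [0.15, 0.18, 0], [0.13, 0.18, 0], [0.12, 0.19, 0], [0, 0, 0]]' --delta_rot '[[0, 0, -0.5], [0, 0, -0.5], [0, 0, -0.5], [0, 0, -0.5], [0, 0, -0.5], [0, 0, -0.5], [0, 0, -0.5], [0, 0, 0]]' --hand '[85.4, 85.4, 85.4, 85.4, 85.4, 85.4, 85.4, 85.4]'

```text
clock: 10.72
eef_pos: [0.6564, -0.0788, 0.1952]
ee_rot: [-0.0, 0.905, 0.426, -0.0]
ft_force: [-5.2, -1.2, 2.6]
width: 0.0853
```

```bash
python3 st.py; python3 snap.py side6.png; python3 cart.py
```

```text
t 10.72 tcp hop [0.0159 0.0291] z 0.1952 jaw az 60.0 A [0.0407 0.0722] front 0.0538 B [-0.0089 -0.0139] front 0.0042 F hop [-4.95 -2.03] 2.56
brown 501 [[ 0.0349 -0.0287  0.0437]
 [ 0.1039  0.0351  0.0539]
 [ 0.1451  0.0591  0.5822]]
top plane slope [-0.048 -0.095]
((-38.71826171875, 36.59408950805664), (85.8097152709961, 218.26263427734375), 78.550537109375)
flap 270 [0.0868 0.1206 0.5826] ang 1.492
```

View pics/side6.png

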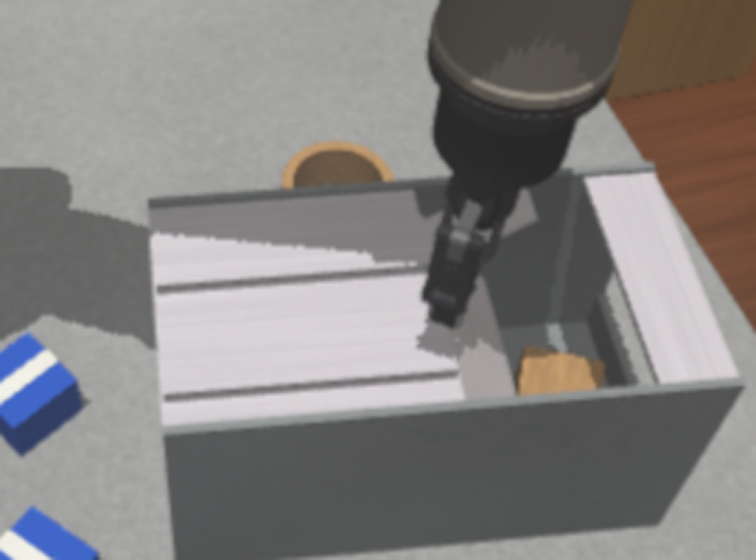

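The carton is in the bin (crop 560,372; top at about z 0.054). I withdraw straight back along the lane, letting the flap close gently, then raise.

>>> arm_command --dp '[[-0.3, -0.5, 0], [-0.3, -0.5, 0], [-0.3, -0.5, 0], [-0.3, -0.5, 0], [-0.3, -0.5, 0], [-0.3, -0.5, 0], [-0.5, -0.86, 0], [-0.5, -0.86, 0]]' --delta_rot '[[0, 0, 0], [0, 0, 0], [0, 0, 0], [0, 0, 0], [0, 0, 0], [0, 0, 0], [0, 0, 0], [0, 0, 0]]' --hand '[85.4, 85.4, 85.4, 85.4, 85.4, 85.4, 85.4, 85.4]'

```text
clock: 11.78
eef_pos: [0.5473, -0.0615, 0.1951]
ee_rot: [0.0, 0.905, 0.426, -0.0]
ft_force: [0.3, 1.0, -0.3]
width: 0.0857
```

>>> arm_command --dp '[[-0.5, -0.86, 0], [-0.5, -0.86, 0], [0, 0, -1], [0, 0, -1], [0, 0, -1], [0, 0, -1], [0, 0, -1], [0, 0, 0]]' --delta_rot '[[0, 0, 0], [0, 0, 0], [0, 0, 0], [0, 0, 0], [0, 0, 0], [0, 0, 0], [0, 0, 0], [0, 0, 0]]' --hand '[85.4, 85.4, 85.4, 85.4, 85.4, 85.4, 85.4, 85.4]'

```text
clock: 12.78
eef_pos: [0.5093, -0.0551, 0.2962]
ee_rot: [0.0, 0.905, 0.426, 0.001]
ft_force: [0.2, -0.6, -0.4]
width: 0.0855
```

```bash
python3 st.py; python3 snap.py side7.png; python3 cart.py
python3 - <<'E'
from h import *
im,_=vision.read_camera("side"); save('side8.png',im)
a=cv2.imread('pics/side0.png').astype(int)[:,:,::-1]
df=abs(im.astype(int)-a).sum(-1)
for n,(r,c) in dict(jar=(360,450),white=(362,358),roll=(180,350)).items(): print(n,df[r-12:r+12,c-12:c+12].mean())
E
```

```text
t 12.78 tcp hop [-0.1331  0.028 ] z 0.2962 jaw az 60.1 A [-0.1083  0.071 ] front -0.0951 B [-0.1579 -0.0151] front -0.1448 F hop [ 0.31 -0.52] -0.36
brown 15 [[-0.0932 -0.0214  0.5248]
 [-0.0881 -0.0189  0.5941]
 [-0.0783  0.0178  0.6124]]
flap 1520 [0.1751 0.1769 0.1787] ang -0.003
jar 23.586805555555557
white 27.08159722222222
roll 43.55902777777778
```

View pics/side8.png

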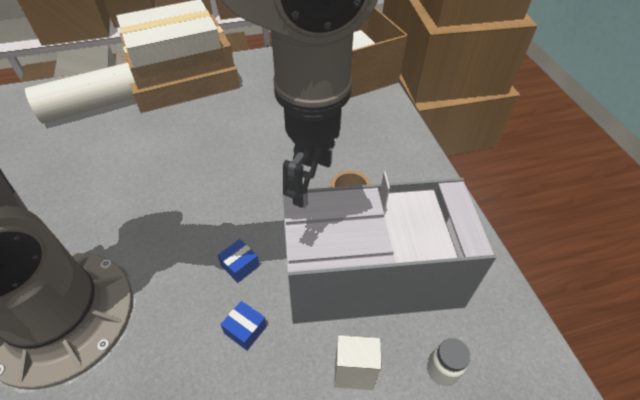

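Flap is level (-0.003 rad, about z 0.176), the deck is empty, and the fingers are clear with no contact force. The tape roll, white carton and jar look the same as at the start. Handing in.

```bash
python3 -c "
from station import env
print(env.sign_off())"
```

```text
the job is handed in; nothing more can be done
None
```

The brown carton is in the hopper, the flap is shut again, and the job was handed in at about 13 s of the 35 s allowed. The sign-off gives no verdict, so what follows rests on my own checks.

I kept the jaws fully open with their axis at an angle. One finger pushed the flap's plate while the other pushed the carton from behind, and it was never pinched or lifted. Both moved forward together until the flap was open about 0.68 rad with the carton still on the deck. I then swung the rear finger forward until the carton dropped, and backed straight out so the flap closed gently.

**Carton:** just after the drop, with the flap still held open, the side camera showed it in the bin with its top about 54 mm above the table. I could not see it again after that because the shut flap hides it, so I did not confirm directly that it was lying still at the end.

**Flap:** it measured level at -0.003 rad after the fingers were withdrawn.

**Forces:** the wrist force never read above about 7 N at the end of a move. At the end it was near zero, with the fingers clear of everything.

**Bystanders:** the tape roll, white carton and jar look unmoved in the last picture. A rough pixel comparison with the first picture did show some difference around them (strongest at the tape roll). I put this down to noise and lighting and did not measure their positions.

**Failed checks:**
- My automatic carton-tilt fit was spoiled by arm pixels.
- The flap-angle fit taken right after the drop was also unreliable.

For both I relied on the pictures and the position readings instead.

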